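Put the cleaning corner of the bench back in order

ROBOT

A 7-joint arm with a two-finger parallel gripper is mounted at the origin on a cart in front of the work surface, level with it; the furniture and walls round the work are solid. World frame = base frame: x ahead of the robot, y to its left, z up, the work surface at z = 0. Lengths are in m, angles in rad, forces in N, time in s.
With the tool pointing down it reaches from about 0.425 to 0.875 m from the base axis. Payload 4.7 kg.
Tool frame: the origin (TCP) lies midway between the tips of the shut fingers; the grasp point (between the pads) lies 19 mm behind it; z points along the fingers, y is the direction in which the jaws open and shut (so a half turn about z gives the same grasp; the last joint's range is limited). The gripper opens to 87 mm and grips with 3 to 60 N. Pads are 19 mm wide; open, the fingers measure 117 mm over their backs; the gripper's body (75 mm by 190 mm) begins 51 mm behind the grasp point.
Start: joints at [-1.18, 0.321, -0.07, 1.45, 0.023, 1.371, -0.057], TCP at [0.239, 0.604, 0.223] pointing down, gripper open.
Joint ranges: [-2.86, 2.86], [-0.3, 2.09], [-1.38, 1.24], [0.06, 2.45], [-1.56, 4.7], [0.09, 2.05], [-2.69, 2.69]. Speed limits (rad/s): [2.57, 2.57, 3.14, 3.14, 3.14, 3.14, 3.14].

INTERFACE

Orientations are given as a rotation vector (axis times angle).
In Python, from bench import get_state, eyes, job gives the robot as it stands. The module is installed in compiled form; this text tells all that it offers.
- The arm moves only by the shell command python3 -m jog 'ROWS' [FORCE]. ROWS is JSON, a list that holds one entry, the list of rows, each a list of 5 numbers: the opening, from 0 (shut) to 1 (fully open), then the shift along the tool's x, y, z in units of 40 mm (1.0 is 40 mm), then the turn about the tool's z in units of 5 degrees (1.0 is 5 degrees). In form: [[[jaw, dx, dy, dz, turn], ...]]. A call has 1 to 10 rows; each row shifts and turns the commanded pose from where the row before left it, along the tool's axes as they then stand; what a row does not reach is not made up. A row lasts 1/8 s, in which the tool goes at most 62.5 mm and 10.7 degrees, less where a joint would pass 70% of its speed; a pose out of reach is approached as far as the arm can. A call is refused whole if a number of a shift passes 1 or a number of a turn 1, either way. A call with a gripper value outside its range is refused whole. The fingers move at their own pace and stop on an object; FORCE is the grip in N (left out, the last holds). Time passes only in rows, so rows that do not move let the fingers close. It gives the time, the measured TCP pose, the force and the opening at its end, in the units of the state.
- get_state(): the state, without advancing time (a new reading comes with each control period).
- eyes.get_image(name): name is "scene" or "top" or "wrist"; returns (picture, depth): 400x640x3 uint8, red, green, blue; 400x640 float32, m along the optical axis (not along the pixel's ray), 0 where there is no reading.
- eyes.camera_params(name): a dict with "camera_matrix" (3x3 intrinsics, pixels), "k1" (the pictures are not rectified: a ray, as slopes to the right and down, at radius r is drawn at 1 + k1 r^2 times it, then the intrinsics apply), "pose" (4x4, takes a point from camera to world coordinates); the wrist camera has in their place "mount" (4x4, takes a point from camera to tool coordinates, whose origin is the TCP and whose axes are the flange's). Camera axes: x right, y down, z forward; pixel columns grow to the right and rows downward; lengths in m; the calibration is good to about 2 mm. A picture is of the moment at which its call begins: read the wrist's pose just before it. camera_params takes no time and is no camera call.
- job.close_job(): hands the job in, once; it reports no verdict.
The state is a dict: "time": time; "joint_positions": joint angles; "qd": joint speeds; "joint_torque": joint torques, N m; "position": TCP position; "tool_rot": TCP orientation; "ft_force": force on the tool from outside, world axes, zero at the start; "torque": the same for the moment, N m; "grip_width": opening from 0.0 (shut) to 1.0 (fully open).
Only numpy, scipy, OpenCV 4.12 (cv2) and the standard library are available. Lean on these libraries where they do the work, as an engineer would, in place of code of your own. Each camera call takes 0.05 s, during which the arm holds its last target. There are 200 camera calls.

TASK

Close up the red plunger can: set the loose pump head on its neck, turn it until its two lugs drop into the notches and the collar sits down level on the rim, then prime it by pressing the plunger right down to its stop and letting it spring back up. Also slide every scraper that lies on the bench blade first into a slot of the wooden blade guard, one to a slot, all the way in until the neck of the scraper meets the block, its handle lying on the guard's board. Leave the glass block, the grey cup and the tin where they are, and leave everything let go.

Things in the scene. Friction and masses are not known exactly. Their poses are not given: they have to be found in the camera images.
- guard: wooden blade guard, fixed. A board 6 mm thick carries a block (x = 0 to 75 mm, 35 mm high) with four level slots open to the front, 50 mm apart. Origin: on the bench under the middle of the line of slot mouths; x into the slots, y across them, z up. Board 214 mm wide, forward to x = -96 mm, rubber strips (flush) before the slots. A scraper lying flat on the board has its blade at slot mid height
- slot_1 (a point): centre of the mouth of slot 1 (y = +75 mm of the guard), 18 mm above the bench; axes as the guard's, x into the slot. Every slot is 36 mm wide, 8 mm high (14 to 22 mm above the bench), 70 mm deep, with rounded lips
- slot_2 (a point): the same for slot 2 (y = +25 mm)
- slot_3 (a point): the same for slot 3 (y = -25 mm)
- slot_4 (a point): the same for slot 4 (y = -75 mm)
- can: squat red can, 102 mm across at the foot, fixed. Origin: centre of its underside, z up. Silver neck ring (68 mm outside, 44 mm bore) from 49 to 68 mm height, with two notches through its wall, open at the top, about 12 mm wide, on the can's +y and -y sides
- neck_rim (a point): centre of the neck's mouth at rim height, 68 mm above the can's underside; axes as the can's. The ring is wider than the head's collar: grip the collar with the fingertips above its lower edge. With its lugs on the rim the pump head's foot is 60 mm above the can's underside; when lugs and notches meet (about 0.1 rad of play) it drops 8 mm, foot at 52 mm, collar on the rim
- pump_head: loose pump head, 0.2 kg, 73 mm tall, stands on its spigot. Origin: centre of the spigot's foot, z up. Spigot 40 mm across, z = 0 to 16 mm, foot tapered to 35; two brass lugs 8 mm wide reach 27 mm out along +y and -y, z = 8 to 16 mm. Black collar 48 mm in x (two flat ribbed sides to grip) by 62 mm in y, z = 16 to 42 mm; plunger on top. Fits either way round
- plunger (a joint): how far the plunger is pressed, m: 0 up, 0.012 at its stop. A spring pushes it up with 3.5 N when up and about 8 N at the stop
- plunger_top (a point): centre of the plunger's flat round top (36 mm across), 73 mm above the foot of the head when up, on the head's axis
- scraper_1: putty scraper, 175 mm long, 0.07 kg, flat on the bench. Origin: mid-length, underside; y along it, z up. Green handle 24 x 24 mm, y = -13 to +88 mm, centre line 12 mm up; neck 16 mm thick, y = -24 to -13; blade 32 mm wide, 2 mm thick, 11 to 13 mm up, edge at y = -88. Grip the handle across x at y = 20 to 30 mm. May be absent (None)
- blade_1 (a point): middle of scraper_1's blade edge (y = -88 mm, 12 mm up); axes as the scraper's. The neck is too thick for a slot and stops the blade about 64 mm past the mouth
- scraper_2: putty scraper like the others; it may be absent (None). Same size, frame and marks as scraper_1
- blade_2 (a point): middle of scraper_2's blade edge, like blade_1
- scraper_3: putty scraper like the others; it may be absent (None). Same size, frame and marks as scraper_1
- blade_3 (a point): middle of scraper_3's blade edge, like blade_1
- scraper_4: putty scraper like the others; it may be absent (None). Same size, frame and marks as scraper_1
- blade_4 (a point): middle of scraper_4's blade edge, like blade_1
- glass_octagon: teal glass block, 55 mm across, 42 mm high, a workpiece to leave alone; origin at the centre of its underside
- slurry_cup: grey cup, 71 mm across, 88 mm high, to leave alone; origin at the centre of its underside
- polish_tin: round grey tin with a green lid, 77 mm across, 34 mm high, to leave alone; origin at the centre of its underside
Things that resemble listed ones, but are neither listed nor needed, are in the scene too. Leave any pink look-alike of the pump_head alone.

How it is judged:
By the outcome, as a careful person would: the job done as asked, in the order asked, and still so for the second after the job is handed in, with the robot touching nothing.
Of scraper_1, scraper_2, scraper_3, scraper_4 only 3 to 4 are there at a start; the rules pass over those that are not, and their reading is None.
At some moment in a run one of scraper_1, scraper_2, scraper_3, scraper_4 may be knocked a few centimetres aside while the robot is not near it.
Once in a run the grip may slacken for a moment while it holds something.
It also fails if it takes over 210 s, if anything falls off the work surface, if the arm or the gripper's body presses on something with over 40 N, if the wrist force passes 120 N, or if a joint passes its speed limit or range.

## Working session

There is one attempt and no reset: what is moved stays moved. The work goes in short steps, Python scripts to look and compute and a shell command to move; the robot and the scene stay as the last step left them, time stands still between calls to the robot, and variables do not carry over. Pictures are saved under pics/ and viewed, about 12 in all and at most 16, crops included, and the job is handed in when it is done.

```bash
mkdir -p pics
python3 - <<'E'
from bench import get_state, eyes
import cv2,numpy as np
for n in("scene","top"):
    im,d=eyes.get_image(n); cv2.imwrite(f"pics/{n}0.png",im[:,:,::-1]); np.save(f"pics/{n}0d.npy",d)
    p=eyes.camera_params(n); print(n,p["camera_matrix"],p["k1"],p["pose"])
p=eyes.camera_params("wrist");print(p)
s=get_state();print(s)
E
ls
```

```text
scene [[428.55699317   0.         316.95064802]
 [  0.         428.55699317 200.54607151]
 [  0.           0.           1.        ]] -0.11103779999028962 [[ 0.53619446 -0.44883527  0.7148723  -0.42082842]
 [-0.84387066 -0.3045403   0.44174371 -0.70362852]
 [ 0.01943727 -0.84012029 -0.54205174  0.80617153]
 [ 0.          0.          0.          1.        ]]
top [[507.03780242   0.         316.25722965]
 [  0.         507.03780242 204.83266942]
 [  0.           0.           1.        ]] -0.12293197518286822 [[ 0.09448342 -0.96461422  0.24615501  0.18739542]
 [-0.99551648 -0.09265444  0.0190287  -0.10194498]
 [ 0.004452   -0.24684926 -0.96904366  1.55535773]
 [ 0.          0.          0.          1.        ]]
{'camera_matrix': array([[334.50737285,   0.        , 317.58671375],
       [  0.        , 334.50737285, 209.81700015],
       [  0.        ,   0.        ,   1.        ]]), 'k1': -0.0440815481184604, 'mount': array([[ 6.28156224e-04, -9.68475166e-01, -2.49109328e-01,
         6.65003305e-02],
       [ 9.99999554e-01,  4.32485481e-04,  8.40211394e-04,
         7.42654748e-04],
     
[... 155 characters left out ...]
000e+00]])}
{'time': 0.1, 'joint_positions': array([-1.17990258,  0.32176958, -0.07011889,  1.45155435,  0.02264177,
        1.37080552, -0.05690643]), 'qd': array([-0.00175237, -0.00110775,  0.00017724, -0.00074632,  0.00017217,
       -0.0004962 , -0.00123948]), 'joint_torque': array([-7.23980884e-04, -4.92574024e+01, -4.06037411e-01, -3.13395417e+01,
       -6.42380328e-02,  3.95732210e-02,  7.86288683e-05]), 'position': array([0.23901741, 0.60392208, 0.22155705]), 'tool_rot': array([-5.88236516e-01, -3.08581983e+00,  2.72864773e-03]), 'ft_force': array([-0.5784924 , -0.28498975, -0.24171597]), 'torque': array([-0.04719224, -0.04507639,  0.041765  ]), 'grip_width': 1.001015176905999}
pics
```

View pics/top0.png

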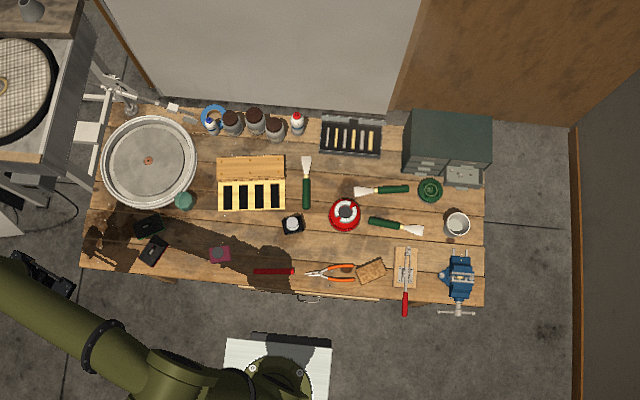

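View pics/scene0.png

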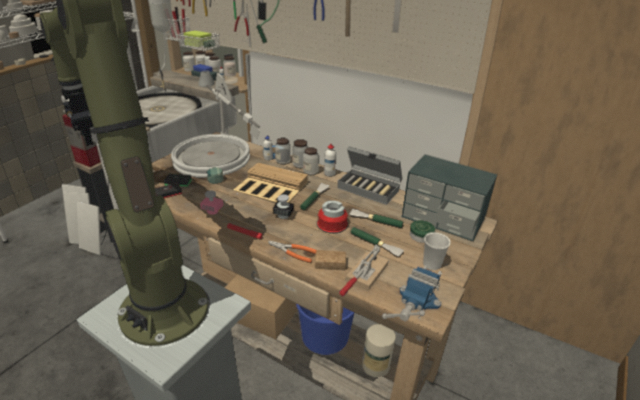

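```bash
cat > h.py <<'E'
import numpy as np, cv2
from bench import get_state, eyes
from scipy.spatial.transform import Rotation as R
def pose(n,s=None):
    p=eyes.camera_params(n)
    if n!="wrist": return p,p["pose"]
    T=np.eye(4);T[:3,:3]=R.from_rotvec(s["tool_rot"]).as_matrix();T[:3,3]=s["position"]
    return p,T@p["mount"]
def cast(n,uv,z,s=None):
    "pixels -> world points on plane z"
    p,T=pose(n,s); uv=np.atleast_2d(np.float64(uv))
    q=cv2.undistortPoints(uv[:,None],p["camera_matrix"],np.array([p["k1"],0,0,0.]))[:,0]
    d=np.c_[q,np.ones(len(q))]@T[:3,:3].T
    o=T[:3,3]; t=(z-o[2])/d[:,2]
    return o+d*t[:,None]
def proj(n,P,s=None):
    p,T=pose(n,s); P=np.atleast_2d(np.float64(P)); c=(P-T[:3,3])@T[:3,:3]
    r,_=cv2.projectPoints(c,np.zeros(3),np.zeros(3),p["camera_matrix"],np.array([p["k1"],0,0,0.])); return r[:,0]
def rect(n,mask,z,s=None,minA=60):
    "blobs of mask cast on plane z: centre, long axis angle (deg), sizes mm"
    out=[]
    for c in cv2.findContours(mask.astype(np.uint8),cv2.RETR_EXTERNAL,cv2.CHAIN_APPROX_NONE)[0]:
        if cv2.contourArea(c)<minA: continue
        w=cast(n,c[:,0],z,s)[:,:2]
        (x,y),(a,b),_=r=cv2.minAreaRect(np.float32(w*1000)); B=cv2.boxPoints(r)
        e=max((B[1]-B[0],B[2]-B[1]),key=np.linalg.norm)
        out.append((np.round([x,y],1),round(float(np.degrees(np.arctan2(e[1],e[0]))),1),np.round(sorted((a,b)),1),c[:,0].mean(0).round()))
    return out
def look(n,name):
    s=get_state(); im,d=eyes.get_image(n); cv2.imwrite(f"pics/{name}.png",im[:,:,::-1]); np.savez(f"pics/{name}.npz",im=im,d=d,pos=s["position"],rot=s["tool_rot"]); return s,im,d
def st():
    s=get_state();T=R.from_rotvec(s["tool_rot"]).as_matrix();print("t",round(s["time"],2),"pos",s["position"].round(4),"ty",T[:,1].round(3),"tz",T[:,2].round(3),"F",s["ft_force"].round(1),"g",round(s["grip_width"],3),"q",s["joint_positions"].round(2))
def delta(goal,psi=None):
    "rows' units to go to goal TCP; psi = wanted angle (deg) of tool y (jaw) mod 180"
    s=get_state();T=R.from_rotvec(s["tool_rot"]).as_matrix()
    d=T.T@(np.array(goal)-s["position"])/.04
    print("d(tool,units)",d.round(2),end=" ")
    if psi is not None:
        a=np.degrees(np.arctan2(T[1,1],T[0,1])); t=(psi-a+90)%180-90
        print("turn units",round(-t/5,2),"q7",s["joint_positions"][6].round(2))
E
python3 - <<'E'
from h import *
im=cv2.imread("pics/top0.png"); hsv=cv2.cvtColor(im,cv2.COLOR_BGR2HSV)
cv2.imwrite("pics/crop1.png",cv2.resize(im[95:320,80:490],None,fx=1.95,fy=1.95,interpolation=cv2.INTER_CUBIC))
g=cv2.inRange(hsv,(45,80,20),(85,255,160))
for r in rect("top",g,.012): print("green",r)
red=cv2.inRange(hsv,(0,150,80),(6,255,255))|cv2.inRange(hsv,(172,150,80),(180,255,255))
for r in rect("top",red,.05): print("red",r)
E
```

```text
green (array([ 541.9, -286.5]), 83.8, array([23.3, 98. ]), array([384., 223.]))
green (array([ 654.6, -309.7]), -80.7, array([22.4, 97.9]), array([393., 189.]))
green (array([ 662.9, -428. ]), -84.5, array([73. , 77.8]), array([430., 190.]))
green (array([613.5, -35.9]), 5.8, array([19.1, 95.2]), array([306., 194.]))
red (array([ 294.8, -359.5]), 3.4, array([14.9, 70.4]), array([405., 304.]))
red (array([356.9,  36.7]), -84.4, array([ 14.9, 119.2]), array([274., 271.]))
red (array([ 546.3, -159.6]), 4.3, array([ 91.7, 100.2]), array([345., 214.]))
```

View pics/crop1.png

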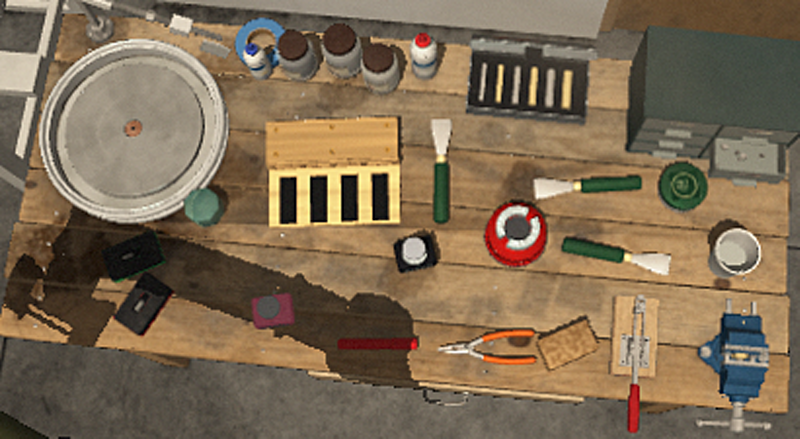

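Run:
```python
from h import *
f=lambda a:[80+a[0]/1.95,95+a[1]/1.95]
print("head",cast("top",f((413,249)),.073)*1e3,"neck",cast("top",f((518,228)),.068)*1e3)
print("block top",(cast("top",[f(a) for a in((267,121),(397,118),(398,165),(268,169))],.035)*1e3).round())
print("board",(cast("top",[f(a) for a in((270,226),(400,222))],.006)*1e3).round())
st();T=R.from_rotvec(get_state()["tool_rot"]).as_matrix();print(T.round(3))
print("over head");delta([.5,.01,.22],None)
```

```text
head [[502.07308662  -5.21756172  73.        ]] neck [[ 551.70518765 -163.1148766    68.        ]]
block top [[700. 258.  35.]
 [725.  47.  35.]
 [645.  36.  35.]
 [619. 244.  35.]]
board [[532. 234.   6.]
 [559.  25.   6.]]
t 0.1 pos [0.239  0.6039 0.2216] ty [ 0.368  0.93  -0.002] tz [-0.001 -0.002 -1.   ] F [-0.6 -0.3 -0.2] g 1.001 q [-1.18  0.32 -0.07  1.45  0.02  1.37 -0.06]
[[-0.93   0.368 -0.001]
 [ 0.368  0.93  -0.002]
 [-0.    -0.002 -1.   ]]
over head
d(tool,units) [-11.53 -11.41   0.06]
```

```bash
python3 -m jog '[[[1,-0.95,-0.95,0,0],[1,-0.95,-0.95,0,0],[1,-0.95,-0.95,0,0],[1,-0.95,-0.95,0,0],[1,-0.95,-0.95,0,0],[1,-0.95,-0.95,0,0],[1,-0.95,-0.95,0,0],[1,-0.95,-0.95,0,0],[1,-0.95,-0.95,0,0],[1,-0.95,-0.95,0,0]]]' && python3 -m jog '[[[1,-0.95,-0.9,0,0],[1,-0.95,-0.9,0,0],[1,0,0,0,0],[1,0,0,0,0]]]'; python3 -c "
from h import *
st();look('wrist','w1')"
```

```text
time: 1.35
position: [0.453, 0.1095, 0.2224]
tool_rot: [0.588, 3.086, 0.0]
ft_force: [0.3, 0.5, 0.2]
grip_width: 0.999
time: 1.85
position: [0.4964, 0.017, 0.2221]
tool_rot: [-0.588, -3.085, -0.0]
ft_force: [1.4, 0.2, 0.2]
grip_width: 0.999
t 1.85 pos [0.4964 0.017  0.2221] ty [0.368 0.93  0.   ] tz [-0.001  0.001 -1.   ] F [1.4 0.2 0.2] g 0.999 q [-0.58 -0.02  0.49  1.84  0.01  1.32  1.1 ]
```

View pics/w1.png

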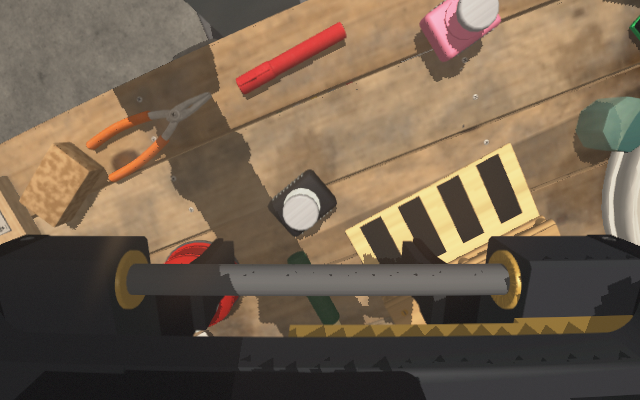

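Run:
```python
import cv2
im=cv2.imread("pics/w1.png")
cv2.imwrite("pics/c2.png",cv2.resize(im[155:255,252:352],None,fx=6,fy=6,interpolation=cv2.INTER_CUBIC))
```

```text
(no output)
```

View pics/c2.png

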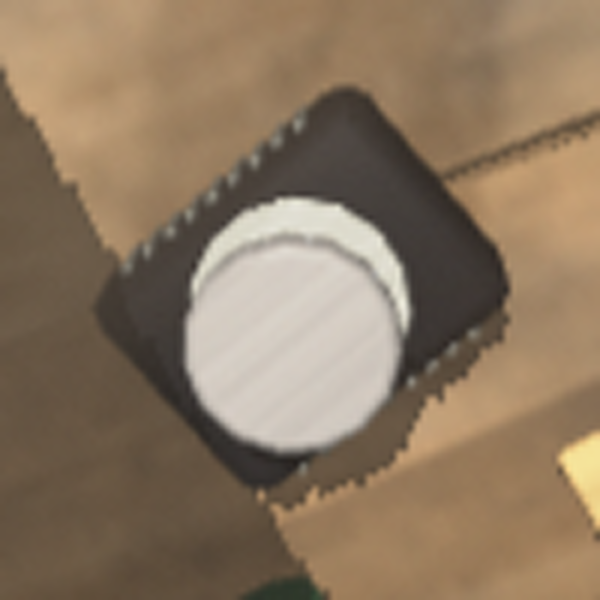

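Run:
```python
from h import *
d=np.load("pics/w1.npz"); s=dict(position=d["pos"],tool_rot=d["rot"])
f=lambda a:[252+a[0]/6,155+a[1]/6]
P=cast("wrist",[f(a) for a in((125,268),(300,125),(302,468),(478,333))],.042,s)
for a,b in((0,1),(2,3)): v=P[b]-P[a];print(np.degrees(np.arctan2(v[1],v[0]))%180)
print(P[:,:2]*1e3)
c=cast("wrist",f((293,345)),.073,s)[0];print("top centre",c)
n=(P[1]-P[0])[:2];n=np.array([-n[1],n[0]])/np.linalg.norm(n);print("width",(P[2]-P[0])[:2]@n, "mid",[(P[i][:2]-c[:2])@n for i in(0,2)])
```

```text
107.59490782848849
107.0682255451982
[[489.07000332 -29.35198705]
 [477.05409602   8.53863587]
 [534.37090635 -14.46928375]
 [522.63905295  23.74108794]]
top centre [ 0.50565978 -0.00285725  0.073     ]
width -0.04768043577875662 mid [np.float64(0.023822635951105276), np.float64(-0.023857799827651342)]
```

```bash
python3 -c "
from h import *
delta([.5056,-.003,.10],17.3)"
```

```text
d(tool,units) [-0.41 -0.4   3.05] turn units 10.24 q7 1.1
```

```bash
python3 -m jog '[[[1,-0.41,-0.40,0,0],[1,0,0,0,1],[1,0,0,0,1],[1,0,0,0.3,1],[1,0,0,0.5,1],[1,0,0,0.5,1],[1,0,0,0.5,1],[1,0,0,0.5,1],[1,0,0,0.5,1],[1,0,0,0.25,1]]]' && python3 -m jog '[[[1,0,0,0,1],[1,0,0,0,0.24],[1,0,0,0,0]]]'; python3 -c "
from h import *
st();delta([.5056,-.003,.023],17.3)"
```

```text
time: 3.15
position: [0.5051, -0.0025, 0.0993]
tool_rot: [-1.723, -2.625, 0.001]
ft_force: [0.4, -1.1, -0.7]
grip_width: 1.001
time: 3.52
position: [0.5062, -0.0036, 0.1007]
tool_rot: [-1.86, -2.531, -0.001]
ft_force: [0.1, -0.3, -0.4]
grip_width: 0.998
t 3.52 pos [ 0.5062 -0.0036  0.1007] ty [0.954 0.299 0.   ] tz [ 0.  0. -1.] F [ 0.1 -0.3 -0.4] g 0.998 q [-0.56  0.12  0.55  1.97 -0.07  1.07  0.32]
d(tool,units) [ 0.02 -0.01  1.94] turn units 0.01 q7 0.32
```

```bash
python3 -m jog '[[[1,0.02,0,0.6,0],[1,0,0,0.6,0],[1,0,0,0.5,0],[1,0,0,0.24,0],[0.4,0,0,0,0],[0.4,0,0,0,0],[0.4,0,0,0,0],[0.4,0,0,0,0],[0.4,0,0,0,0],[0.4,0,0,0,0]]]' 35; python3 -c "
from h import *
st()"
```

```text
time: 4.78
position: [0.5057, -0.0038, 0.0232]
tool_rot: [-1.864, -2.528, 0.0]
ft_force: [-2.2, -0.9, 4.5]
grip_width: 0.55
t 4.78 pos [ 0.5057 -0.0038  0.0232] ty [ 0.955  0.296 -0.001] tz [-0.001  0.    -1.   ] F [-2.2 -0.9  4.5] g 0.55 q [-0.53  0.23  0.54  2.03 -0.15  0.91  0.39]
```

```bash
python3 -c "
from h import *
delta([.565,-.21,.24],None)"; python3 -m jog '[[[0.4,0,0,-0.5,0],[0.4,0,0,-1,0],[0.4,0,0,-1,0],[0.4,0,0,-1,0],[0.4,0,0,-1,0],[0.4,0,0,-0.9,0],[0.4,0,0,0,0]]]' 45
```

```text
d(tool,units) [-5.36 -0.11 -5.42] time: 5.65
position: [0.5078, -0.0038, 0.2413]
tool_rot: [1.862, 2.526, 0.007]
ft_force: [-0.6, -0.2, -3.3]
grip_width: 0.55
```

```bash
python3 -m jog '[[[0.4,-0.6,0,0,0],[0.4,-1,0,0,0],[0.4,-1,0,0,0],[0.4,-1,0,0,0],[0.4,-1,0,0,0],[0.4,-0.76,-0.11,0,0],[0.4,0,0,0,0],[0.4,0,0,0,0],[0.4,0,0,0,0]]]'; python3 -c "
from h import *
st();look('wrist','w2')"
```

```text
time: 6.78
position: [0.5653, -0.2081, 0.2382]
tool_rot: [-1.86, -2.53, -0.001]
ft_force: [1.0, 0.1, -1.5]
grip_width: 0.542
t 6.78 pos [ 0.5653 -0.2081  0.2382] ty [ 0.955  0.298 -0.   ] tz [-0.001  0.001 -1.   ] F [ 1.   0.1 -1.5] g 0.542 q [-0.31  0.25  0.74  1.58 -0.17  1.38  0.75]
```

View pics/w2.png

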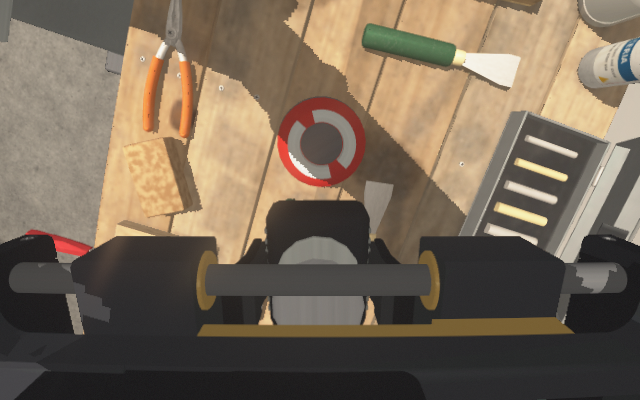

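Run:
```python
from h import *
d=np.load("pics/w2.npz"); s=dict(position=d["pos"],tool_rot=d["rot"]); im=d["im"]
cv2.imwrite("pics/c3.png",cv2.resize(im[90:195,270:375,::-1],None,fx=5,fy=5,interpolation=cv2.INTER_CUBIC))
hsv=cv2.cvtColor(im,cv2.COLOR_RGB2HSV)
g=(hsv[...,1]<70)&(hsv[...,2]>90); m=np.zeros(g.shape,np.uint8); m[95:190,275:370]=g[95:190,275:370]
ys,xs=np.nonzero(m); 
c=max(cv2.findContours(m,0,1)[0],key=cv2.contourArea)
allp=np.vstack([k for k in cv2.findContours(m,0,1)[0] if cv2.contourArea(k)>50])[:,0]
w=cast("wrist",allp,.068,s)[:,:2]*1e3; (x,y),r=cv2.minEnclosingCircle(np.float32(w)); print(x,y,r)
a=np.radians(np.arange(0,360,3)); C=np.c_[x+28*np.cos(a),y+28*np.sin(a),68+0*a]/1e3
uv=proj("wrist",C,s); v=cv2.remap(hsv[...,1],np.float32(uv[:,0]),np.float32(uv[:,1]),1).ravel()
red=v>120; print(np.degrees(a)[red].astype(int))
for z in (.068,):
  e=cv2.inRange(hsv,(0,150,60),(8,255,255))|cv2.inRange(hsv,(170,150,60),(180,255,255))|m*255
  e[190:]=0
  print(rect("wrist",e,.05,s,2000))
```

```text
555.7442016601562 -160.31085205078125 33.49867630004883
[126 129 132 135 138 141 144 147 150 306 309 312 315 318 321 324 327 330]
[(array([ 555.7, -159.9]), -29.2, array([89.6, 89.7]), array([321., 141.]))]
```

View pics/c3.png

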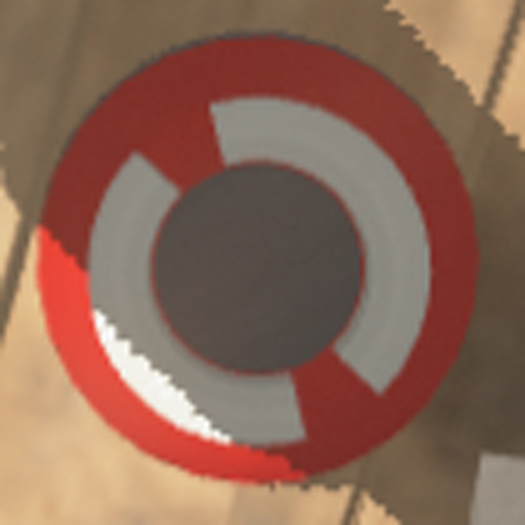

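```bash
python3 -m jog '[[[0.4,0,0,0,-1],[0.4,0,0,0,-1],[0.4,0,0,0,-1],[0.4,0,0,0,-1],[0.4,0,0,0,-1],[0.4,0,0,0,-1],[0.4,0,0,0,-0.14],[0.4,0,0,0,0]]]'; python3 -c "
from h import *
st();delta([.5557,-.1602,.10],48)"
```

```text
time: 7.82
position: [0.5654, -0.2094, 0.239]
tool_rot: [1.129, 2.932, 0.001]
ft_force: [-0.3, 0.5, -2.5]
grip_width: 0.545
t 7.83 pos [ 0.5654 -0.2094  0.239 ] ty [0.671 0.742 0.   ] tz [ 0.  0. -1.] F [-0.3  0.5 -2.5] g 0.545 q [-0.25  0.24  0.67  1.57 -0.15  1.38  1.27]
d(tool,units) [1.   0.75 3.48] turn units -0.02 q7 1.27
```

```bash
python3 -m jog '[[[0.4,0.5,0.37,0,0],[0.4,0.5,0.38,0,0],[0.4,0,0,0.7,0],[0.4,0,0,0.9,0],[0.4,0,0,0.9,0],[0.4,0,0,0.7,0],[0.4,0,0,0.28,0],[0.4,0,0,0,0],[0.4,0,0,0,0],[0.4,0,0,0,0]]]'; python3 -c "
from h import *
st();delta([.5557,-.1602,.077],48)"
```

```text
time: 9.07
position: [0.5566, -0.1611, 0.1011]
tool_rot: [1.127, 2.93, 0.001]
ft_force: [1.0, -0.1, -2.5]
grip_width: 0.547
t 9.07 pos [ 0.5566 -0.1611  0.1011] ty [0.67  0.742 0.001] tz [ 0.002 -0.    -1.   ] F [ 1.  -0.1 -2.5] g 0.547 q [-0.29  0.3   0.62  1.8  -0.19  1.11  1.23]
d(tool,units) [0.03 0.   0.6 ] turn units -0.02 q7 1.23
```

```bash
python3 -m jog '[[[0.4,0.03,0,0.15,0],[0.4,0,0,0.15,0],[0.4,0,0,0.15,0],[0.4,0,0,0.1,0],[0.4,0,0,0,0],[0.4,0,0,0,0]]]'
```

```text
time: 9.82
position: [0.5549, -0.1601, 0.0779]
tool_rot: [1.128, 2.932, 0.0]
ft_force: [-0.2, -0.3, -1.5]
grip_width: 0.546
```

```bash
python3 -m jog '[[[0.4,0,0,0.08,0],[0.4,0,0,0.03,0],[0.4,0,0,0,0],[0.4,0,0,0,0]]]'
```

```text
time: 10.32
position: [0.5553, -0.1602, 0.0753]
tool_rot: [1.128, 2.931, 0.002]
ft_force: [-3.3, 1.7, 9.1]
grip_width: 0.553
```

```bash
python3 -m jog '[[[1,0,0,0,0],[1,0,0,0,0],[1,0,0,0,0],[1,0,0,-0.4,0],[1,0,0,-0.6,0],[1,0,0,-0.8,0],[1,0,0,-0.8,0],[0,0,0,-0.4,0],[0,0,0,0,0],[0,0,0,0,0]]]'; python3 -m jog '[[[0,0,0,0,0],[0,0,0,0,0],[0,0,0,0,0]]]';python3 -c "
from h import *
st();look('wrist','w3');delta([.5555,-.1602,.128],48)"
```

```text
time: 11.58
position: [0.5541, -0.1597, 0.1922]
tool_rot: [-1.127, -2.93, 0.0]
ft_force: [-0.0, 0.8, 0.3]
grip_width: 0.746
time: 11.95
position: [0.5546, -0.16, 0.1929]
tool_rot: [-1.128, -2.931, 0.0]
ft_force: [-0.0, 0.0, -0.8]
grip_width: 0.398
t 11.95 pos [ 0.5546 -0.16    0.1929] ty [ 0.67   0.742 -0.   ] tz [-0.001  0.    -1.   ] F [-0.   0.  -0.8] g 0.398 q [-0.32  0.21  0.64  1.7  -0.13  1.28  1.18]
d(tool,units) [-0.02  0.01  1.63] turn units -0.02 q7 1.18
```

View pics/w3.png

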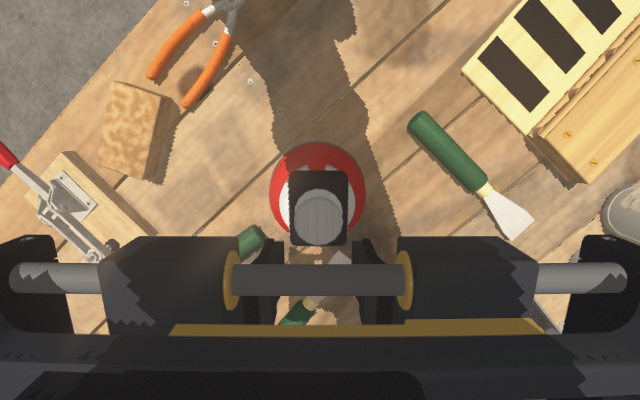

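```bash
python3 -m jog '[[[0,0,0,0.4,0],[0,0,0,0.4,0],[0,0,0,0.3,0],[0,0,0,0.1,0],[0,0,0,0.1,0],[0,0,0,0,0],[0,0,0,0,0]]]';python3 -c "
from h import *
d=np.load('pics/w3.npz');s=dict(position=d['pos'],tool_rot=d['rot'])
print(cast('wrist',[318,218],.125,s)); st()"
```

```text
time: 12.88
position: [0.5551, -0.1601, 0.1418]
tool_rot: [1.128, 2.931, 0.0]
ft_force: [0.3, -1.0, 0.5]
grip_width: 0.009
[[ 0.55424474 -0.15755851  0.125     ]]
t 12.88 pos [ 0.5551 -0.1601  0.1418] ty [0.67  0.742 0.001] tz [ 0.001  0.    -1.   ] F [ 0.3 -1.   0.5] g 0.009 q [-0.31  0.25  0.63  1.76 -0.16  1.18  1.2 ]
```

Press from 0.142 down: contact at about 0.125, stop at 0.113.

```bash
python3 -m jog '[[[0,0,0,0.3,0],[0,0,0,0.15,0],[0,0,0,0.12,0],[0,0,0,0,0]]]'; python3 -m jog '[[[0,0,0,0.1,0],[0,0,0,0.07,0],[0,0,0,0,0],[0,0,0,0,0]]]'
```

```text
time: 13.38
position: [0.5547, -0.1599, 0.1187]
tool_rot: [-1.128, -2.932, -0.0]
ft_force: [-1.7, 1.0, 5.1]
grip_width: 0.005
time: 13.88
position: [0.5548, -0.1599, 0.1134]
tool_rot: [-1.128, -2.932, -0.002]
ft_force: [-5.2, 1.5, 11.0]
grip_width: 0.006
```

```bash
python3 -m jog '[[[0,0,0,0.05,0],[0,0,0,0.03,0],[0,0,0,0,0],[0,0,0,0,0]]]'; python3 -m jog '[[[0,0,0,-0.2,0],[0,0,0,-0.3,0],[0,0,0,-0.5,0],[0,0,0,-0.9,0],[0,0,0,-0.6,0],[0.8,0,0,0,0],[0.8,0,0,0,0]]]'
python3 - <<'E'
from h import *
st()
# scraper A grasp geometry check + all poses from a fresh top picture
s,im,d=look("top","t2"); hsv=cv2.cvtColor(im,cv2.COLOR_RGB2HSV)
g=cv2.inRange(hsv,(45,80,20),(85,255,160))
for r in rect("top",g,.012): print("green",r)
E
```

```text
time: 14.38
position: [0.5549, -0.16, 0.1132]
tool_rot: [-1.128, -2.932, -0.004]
ft_force: [-11.3, 4.5, 29.5]
grip_width: 0.005
time: 15.25
position: [0.5543, -0.1598, 0.2074]
tool_rot: [-1.128, -2.931, 0.001]
ft_force: [-1.1, 0.4, -0.3]
grip_width: 0.159
t 15.25 pos [ 0.5543 -0.1598  0.2074] ty [ 0.67   0.742 -0.001] tz [-0.001  0.    -1.   ] F [-1.1  0.4 -0.3] g 0.159 q [-0.33  0.19  0.64  1.68 -0.12  1.31  1.17]
green (array([ 541.8, -287.1]), 83.8, array([23.3, 96.8]), array([385., 223.]))
green (array([ 654.7, -309.4]), -80.7, array([22.2, 97.5]), array([393., 189.]))
green (array([613.5, -35.9]), 5.8, array([19.1, 95.2]), array([306., 193.]))
green (array([ 663. , -428.1]), 48.2, array([76.4, 76.5]), array([430., 190.]))
```

```bash
python3 -m jog '[[[0.8,0,0,-0.3,-1],[0.8,0,0,-0.3,-1],[0.8,0,0,-0.3,-1],[0.8,0,0,-0.3,-1],[0.8,0,0,0,-1],[0.8,0,0,0,-1],[0.8,0,0,0,-1],[0.8,0,0,0,-1],[0.8,0,0,0,-1],[0.8,0,0,0,-0.9]]]';python3 -c "
from h import *
st();delta([.66,.10,.255],97.3)"
```

```text
time: 16.55
position: [0.5542, -0.1599, 0.255]
tool_rot: [0.207, -3.132, -0.001]
ft_force: [0.7, 0.1, 0.3]
grip_width: 0.799
t 16.55 pos [ 0.5542 -0.1599  0.255 ] ty [-0.132  0.991  0.001] tz [-0.003  0.    -1.   ] F [0.7 0.1 0.3] g 0.799 q [-0.27  0.16  0.57  1.61 -0.09  1.4   2.01]
d(tool,units) [-3.48  6.09 -0.01] turn units 0.05 q7 2.01
```

```bash
python3 -m jog '[[[0.8,-0.5,0.87,0,0],[0.8,-0.5,0.87,0,0],[0.8,-0.5,0.87,0,0],[0.8,-0.5,0.87,0,0],[0.8,-0.5,0.87,0,0],[0.8,-0.5,0.87,0,0],[0.8,-0.5,0.87,0,0],[0.8,0,0,0,0],[0.8,0,0,0,0]]]';python3 -c "
from h import *
st();look('wrist','w4')"
```

```text
time: 17.68
position: [0.6617, 0.0987, 0.2551]
tool_rot: [0.202, -3.133, 0.002]
ft_force: [-0.3, 0.1, 0.3]
grip_width: 0.794
t 17.68 pos [0.6617 0.0987 0.2551] ty [-0.129  0.992 -0.001] tz [-0.002 -0.002 -1.   ] F [-0.3  0.1  0.3] g 0.794 q [-0.5   0.37  0.42  1.36 -0.15  1.45  1.61]
```

View pics/w4.png

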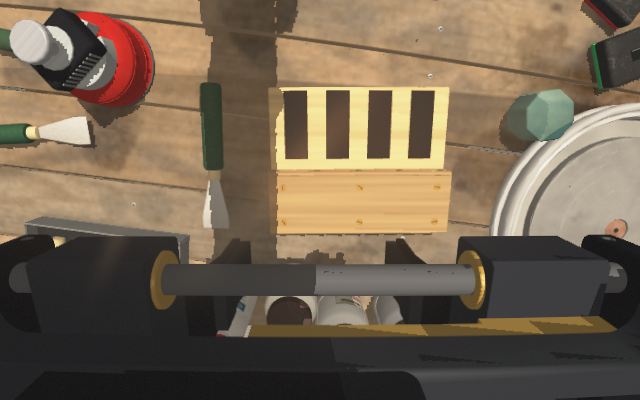

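Run:
```python
from h import *
d=np.load("pics/w4.npz"); s=dict(position=d["pos"],tool_rot=d["rot"]); im=d["im"]
hsv=cv2.cvtColor(im,cv2.COLOR_RGB2HSV)
m=np.zeros(im.shape[:2],np.uint8); m[88:168,276:448]=(hsv[88:168,276:448,2]<110)
for r in rect("wrist",m,.006,s,300): print("strip",r)
g=cv2.inRange(hsv,(45,80,20),(85,255,160)); g[:,:160]=0;g[:,300:]=0
for r in rect("wrist",g,.012,s,300): print("A handle z12",r)
w=cv2.inRange(hsv,(0,0,130),(180,60,255)); w[:170]=0;w[232:]=0;w[:,:190]=0;w[:,240:]=0
for r in rect("wrist",w,.012,s,100): print("A blade",r)
print("board front corners",(cast("wrist",[(277,87),(450,87)],.006,s)*1e3).round(1))
cv2.imwrite("pics/c5.png",cv2.resize(im[80:240,190:460,::-1],None,fx=2.96,fy=2.96,interpolation=cv2.INTER_CUBIC))
```

```text
strip (array([579.8, 212.6]), 7.7, array([26.8, 77.1]), array([421., 124.]))
strip (array([586.6, 162.8]), 7.5, array([26.4, 76.9]), array([379., 124.]))
strip (array([593.2, 113.3]), 8.6, array([26. , 77.3]), array([337., 124.]))
strip (array([600.3,  63.4]), 7.3, array([27., 78.]), array([295., 123.]))
A blade (array([709.1, -34.5]), 2.8, array([10.2, 61. ]), array([207., 205.]))
board front corners [[559.8  37.7   6. ]
 [532.8 238.5   6. ]]
```

View pics/c5.png

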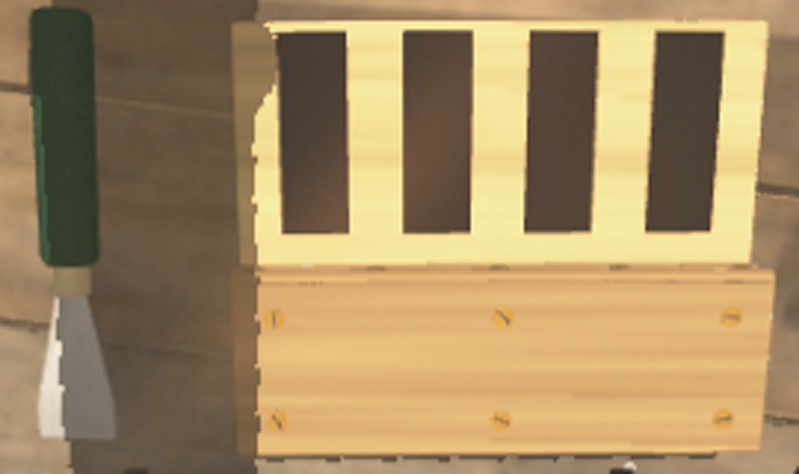

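Run:
```python
from h import *
d=np.load("pics/w4.npz"); s=dict(position=d["pos"],tool_rot=d["rot"])
f=lambda a:[190+a[0]/2.96,80+a[1]/2.96]
print("blk edge", (cast("wrist",[f((256,268)),f((772,272))],.035,s)*1e3).round(1))
p=cast("wrist",[f((38,437)),f((115,437)),f((53,280)),f((91,280))],.012,s)*1e3
q=cast("wrist",[f((62,10)),f((72,258))],.024,s)*1e3
print(p.round(1),q.round(1))
tip=(p[0]+p[1])/2;nk=(p[2]+p[3])/2; v=tip-nk;print("tip",tip,"neck",nk,"dir",np.degrees(np.arctan2(v[1],v[0])))
v=q[1]-q[0];print("handle dir",np.degrees(np.arctan2(v[1],v[0])))
```

```text
blk edge [[652.9  50.2  35. ]
 [628.2 249.3  35. ]]
[[740.8 -38.3  12. ]
 [736.4  -5.2  12. ]
 [672.  -35.1  12. ]
 [670.  -19.5  12. ]] [[566.6 -33.7  24. ]
 [659.9 -24.3  24. ]]
tip [738.59697006 -21.73190187  12.        ] neck [670.9516491 -27.297692   12.       ] dir 4.703644889570646
handle dir 5.76367113906344
```

```bash
python3 -c "
from h import *
delta([.6266,-.0323,.10],95.4)"
```

```text
d(tool,units) [ 1.28 -3.11  3.9 ] turn units 0.38 q7 1.61
```

```bash
python3 -m jog '[[[0.6,0.4,-0.9,0,0],[0.6,0.4,-0.9,0.2,0],[0.6,0.3,-0.9,0.5,0],[0.6,0.18,-0.41,0.9,0],[0.6,0,0,0.9,0.38],[0.6,0,0,0.8,0],[0.6,0,0,0.6,0],[0.6,0,0,0,0],[0.6,0,0,0,0]]]';python3 -c "
from h import *
st();look('wrist','w5');delta([.6266,-.0323,.005],95.4)"
```

```text
time: 18.85
position: [0.628, -0.0314, 0.1018]
tool_rot: [-0.149, 3.136, -0.0]
ft_force: [-0.1, 0.9, 0.6]
grip_width: 0.598
t 18.85 pos [ 0.628  -0.0314  0.1018] ty [-0.095  0.996 -0.   ] tz [ 0.002 -0.    -1.   ] F [-0.1  0.9  0.6] g 0.598 q [-0.36  0.38  0.46  1.67 -0.18  1.14  1.81]
d(tool,units) [ 0.05 -0.02  2.43] turn units 0.01 q7 1.81
```

View pics/w5.png

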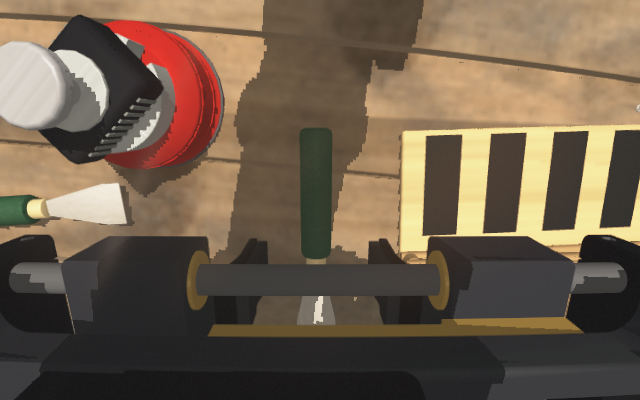

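```bash
python3 -m jog '[[[0.6,0,0,0.6,0],[0.6,0,0,0.7,0],[0.6,0,0,0.6,0],[0.6,0,0,0.35,0],[0.6,0,0,0.15,0],[0.1,0,0,0,0],[0.1,0,0,0,0],[0.1,0,0,0,0],[0.1,0,0,0,0],[0.1,0,0,0,0]]]' 40;python3 -c "
from h import *
st();delta([.6266,-.0323,.005],95.4)"
```

```text
time: 20.15
position: [0.628, -0.0306, 0.0052]
tool_rot: [-0.151, 3.137, -0.0]
ft_force: [-0.5, -0.6, 2.6]
grip_width: 0.271
t 20.15 pos [ 0.628  -0.0306  0.0052] ty [-0.096  0.995 -0.   ] tz [ 0.001 -0.    -1.   ] F [-0.5 -0.6  2.6] g 0.271 q [-0.34  0.49  0.43  1.74 -0.24  0.97  1.85]
d(tool,units) [ 0.04 -0.04  0.01] turn units 0.02 q7 1.85
```

```bash
python3 -m jog '[[[0.1,0,0,-0.5,0],[0.1,0,0,-0.9,0],[0.1,0,0,-0.6,0],[0.1,0,0,0,0]]]';python3 -c "
from h import *
st();delta([.527,.054,.085],97.6)"
```

```text
time: 20.65
position: [0.6294, -0.0303, 0.0877]
tool_rot: [-0.151, 3.133, 0.001]
ft_force: [-0.1, -0.6, -1.0]
grip_width: 0.271
t 20.65 pos [ 0.6294 -0.0303  0.0877] ty [-0.096  0.995  0.   ] tz [ 0.005  0.001 -1.   ] F [-0.1 -0.6 -1. ] g 0.271 q [-0.36  0.39  0.46  1.68 -0.19  1.11  1.82]
d(tool,units) [2.35 2.34 0.05] turn units -0.42 q7 1.82
```

```bash
python3 -m jog '[[[0.1,0.6,0.5,0,0],[0.1,0.8,0.8,0,0],[0.1,0.7,0.7,0,0],[0.1,0.25,0.34,0,-0.42],[0.1,0,0,0,0],[0.1,0,0,0.6,0],[0.1,0,0,0.5,0],[0.1,0,0,0,0],[0.1,0,0,0,0],[0.1,0,0,0,0]]]';python3 -c "
from h import *
st();look('wrist','w6');delta([.5317,.0545,.012],97.6)"
```

```text
time: 21.9
position: [0.526, 0.0535, 0.0415]
tool_rot: [-0.208, 3.133, 0.0]
ft_force: [0.7, 0.8, -0.7]
grip_width: 0.273
t 21.9 pos [0.526  0.0535 0.0415] ty [-0.132  0.991 -0.   ] tz [ 0.002  0.    -1.   ] F [ 0.7  0.8 -0.7] g 0.273 q [-0.53  0.24  0.42  1.96 -0.12  0.96  1.65]
d(tool,units) [-0.15  0.    0.74] turn units -0.0 q7 1.65
```

View pics/w6.png

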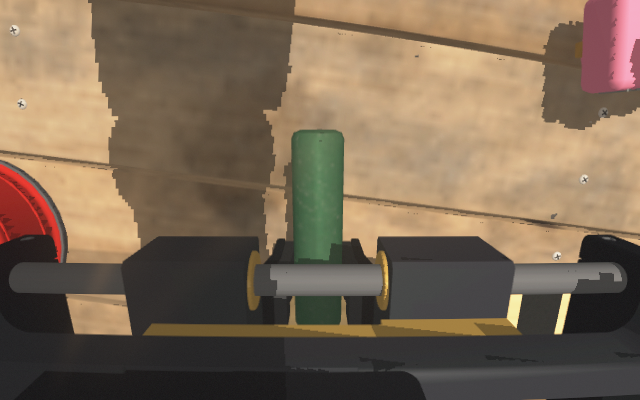

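```bash
python3 -m jog '[[[0.1,-0.15,0,0.4,0],[0.1,0,0,0.34,0],[0.1,0,0,0,0],[0.1,-0.15,0,0,0],[0.1,-0.15,0,0,0],[0.1,-0.15,0,0,0],[0.1,0,0,0,0],[0.1,0,0,0,0]]]'; python3 -c "
from h import *
st();O=np.array([.6415,.1451]);ex=np.array([.9912,.1323]);p=get_state()['position'][:2]-O;print(p@ex,p@np.array([-.1323,.9912]))"
```

```text
time: 22.95
position: [0.5462, 0.0566, 0.01]
tool_rot: [0.208, -3.129, 0.001]
ft_force: [-6.1, -0.6, 0.1]
grip_width: 0.275
t 22.95 pos [0.5462 0.0566 0.01  ] ty [-0.132  0.991  0.   ] tz [-0.006 -0.001 -1.   ] F [-6.1 -0.6  0.1] g 0.275 q [-0.51  0.33  0.41  1.93 -0.16  0.92  1.69]
-0.10613307866952774 -0.075148963919216
```

```bash
python3 -m jog '[[[0.1,0.1,0,-0.06,0],[0.1,0,0,0,0],[0.1,0,0,0,0]]]'; python3 -m jog '[[[0.1,-0.1,0,0,0],[0.1,-0.15,0,0,0],[0.1,-0.15,0,0,0],[0.1,0,0,0,0],[0.1,0,0,0,0]]]'
python3 - <<'E'
from h import *
s,im,d=look("top","t3"); st()
cv2.imwrite("pics/c6.png",cv2.resize(im[140:225,200:310,::-1],None,fx=6,fy=6,interpolation=cv2.INTER_CUBIC))
E
```

```text
time: 23.32
position: [0.5443, 0.0564, 0.0131]
tool_rot: [0.209, -3.134, 0.0]
ft_force: [-1.0, -0.2, -5.1]
grip_width: 0.272
time: 23.95
position: [0.5616, 0.0587, 0.0136]
tool_rot: [-0.209, 3.133, 0.0]
ft_force: [-0.4, 0.1, -5.7]
grip_width: 0.272
t 24.0 pos [0.5616 0.0587 0.0137] ty [-0.132  0.991  0.   ] tz [ 0.002  0.    -1.   ] F [ 0.9  0.3 -5.6] g 0.274 q [-0.5   0.35  0.41  1.9  -0.17  0.93  1.69]
```

```bash
python3 -m jog '[[[0.1,-0.15,0,0.045,0],[0.1,-0.2,0,0,0],[0.1,-0.2,0,0,0],[0.1,0,0,0,0]]]'; python3 -m jog '[[[0.1,-0.2,0,0,0],[0.1,-0.15,0,0,0],[0.1,0,0,0,0],[0.1,0,0,0,0]]]'
```

```text
time: 24.5
position: [0.5842, 0.0616, 0.0122]
tool_rot: [-0.209, 3.132, -0.0]
ft_force: [0.3, 0.3, -0.6]
grip_width: 0.277
time: 25.0
position: [0.5962, 0.0633, 0.0115]
tool_rot: [0.209, -3.134, 0.0]
ft_force: [-0.2, -0.4, -0.1]
grip_width: 0.276
```

```bash
python3 -m jog '[[[0.1,-0.15,0,0,0],[0.1,-0.1,0,0,0],[0.1,0,0,0,0],[0.1,0,0,0,0]]]'; python3 -m jog '[[[0.1,-0.06,0,0,0],[0.1,0,0,0,0],[0.1,0,0,0,0]]]'
```

```text
time: 25.5
position: [0.6046, 0.0644, 0.0108]
tool_rot: [0.208, -3.131, 0.0]
ft_force: [-5.4, 0.4, -0.9]
grip_width: 0.275
time: 25.88
position: [0.6047, 0.0645, 0.0107]
tool_rot: [0.208, -3.126, -0.0]
ft_force: [-10.9, -1.0, 4.6]
grip_width: 0.278
```

```bash
python3 -m jog '[[[0.4,0,0,0,0],[0.4,0,0,0,0],[0.4,0,0,-0.4,0],[0.4,0,0,-0.8,0],[0.4,0,0,-1,1],[0.6,0,0,-1,1],[0.6,0,0,-1,1],[0.6,0,0,-0.6,1],[0.6,0,0,0,1],[0.6,0,0,0,1]]]' 
python3 -m jog '[[[0.6,0,0,0,1],[0.6,0,0,0,1],[0.6,0,0,0,1],[0.6,0,0,0,1],[0.6,0,0,0,1],[0.6,0,0,0,1],[0.6,0,0,0,1],[0.6,0,0,0,1],[0.6,0,0,0,1],[0.6,0,0,0,1]]]'
python3 -m jog '[[[0.6,0,0,0,1],[0.6,0,0,0,1],[0.6,0,0,0,1],[0.6,0,0,0,1],[0.6,0,0,0,0.8],[0.6,0,0,0,0]]]'
python3 -c "
from h import *
st();delta([.5405,-.2995,.2],-6.2)"
```

```text
time: 27.12
position: [0.6095, 0.065, 0.2058]
tool_rot: [0.614, 3.078, 0.003]
ft_force: [0.1, -0.5, 0.5]
grip_width: 0.599
time: 28.38
position: [0.6092, 0.0649, 0.2052]
tool_rot: [1.858, 2.531, 0.003]
ft_force: [0.5, 0.1, 0.7]
grip_width: 0.598
time: 29.12
position: [0.6092, 0.065, 0.2049]
tool_rot: [2.34, 2.094, 0.003]
ft_force: [-0.6, 0.1, -0.5]
grip_width: 0.599
t 29.12 pos [0.6092 0.065  0.2049] ty [ 0.994 -0.111  0.002] tz [ 0.002  0.001 -1.   ] F [-0.6  0.1 -0.5] g 0.599 q [-0.72  0.29  0.7   1.6  -0.19  1.32 -0.11]
d(tool,units) [-9.25 -0.7   0.11] turn units -0.03 q7 -0.11
```

```bash
python3 -m jog '[[[0.6,-0.5,0,0,0],[0.6,-1,0,0,0],[0.6,-1,-0.1,0,0],[0.6,-1,-0.1,0,0],[0.6,-1,-0.1,0,0],[0.6,-1,-0.1,0,0],[0.6,-1,-0.1,0,0],[0.6,-1,-0.1,0,0],[0.6,-1,-0.1,0,0],[0.6,-0.75,0,0,0]]]' 
python3 -m jog '[[[0.6,0,0,0,0],[0.6,0,0,0,0]]]'
python3 - <<'E'
from h import *
st(); s,im,d=look("wrist","w7"); hsv=cv2.cvtColor(im,cv2.COLOR_RGB2HSV)
g=cv2.inRange(hsv,(40,60,15),(90,255,255))
for z in(.012,.024):
  for r in rect("wrist",g,z,s,200): print(z,r)
s2,im,d=look("top","t4"); hsv=cv2.cvtColor(im,cv2.COLOR_RGB2HSV)
for r in rect("top",cv2.inRange(hsv,(45,80,20),(85,255,160)),.012): print("top",r)
E
```

```text
time: 30.38
position: [0.5375, -0.3035, 0.2042]
tool_rot: [2.344, 2.091, -0.0]
ft_force: [0.8, 0.5, -0.4]
grip_width: 0.599
time: 30.62
position: [0.5393, -0.2995, 0.2036]
tool_rot: [-2.341, -2.094, -0.001]
ft_force: [-0.1, 0.0, -0.2]
grip_width: 0.598
t 30.62 pos [ 0.5393 -0.2995  0.2036] ty [ 0.994 -0.111  0.   ] tz [ 0.     0.001 -1.   ] F [-0.1  0.  -0.2] g 0.598 q [-0.22  0.34  0.86  1.59 -0.26  1.33  0.56]
0.012 (array([ 655.3, -308.9]), -81.0, array([ 23.6, 101.8]), array([424., 184.]))
0.012 (array([ 542.2, -286.6]), 84.1, array([ 22.5, 100.8]), array([317., 176.]))
0.024 (array([ 651.7, -306.3]), -81.0, array([22.8, 98.3]), array([424., 184.]))
0.024 (array([ 542.4, -284.7]), 84.1, array([21.8, 97.4]), array([317., 176.]))
top (array([ 645.5, -443.7]), -49.0, array([29.7, 73.9]), array([434., 195.]))
top (array([589.4,  61.6]), 6.7, array([22.1, 98.2]), array([274., 198.]))
```

View pics/w7.png

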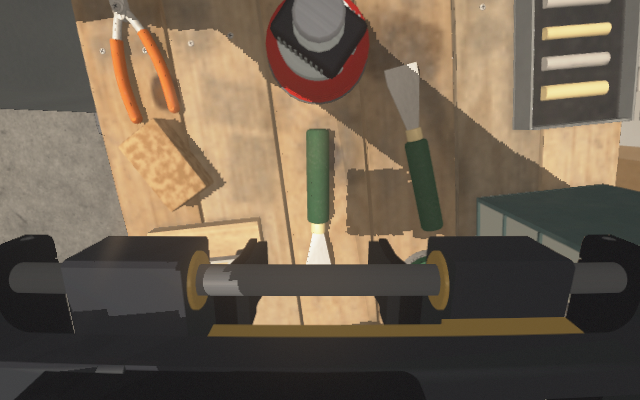

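```bash
python3 -m jog '[[[0.6,0,0.04,0.6,-0.05],[0.6,0,0,0.9,0],[0.6,0,0,1,0],[0.6,0,0,1,0],[0.6,0,0,0.8,0],[0.6,0,0,0.5,0],[0.6,0,0,0.15,0],[0.1,0,0,0,0],[0.1,0,0,0,0],[0.1,0,0,0,0]]]' 40
python3 -m jog '[[[0.1,0,0,0,0],[0.1,0,0,0,0]]]'
python3 - <<'E'
from h import *
# cabinet near corner by depth of the top picture
d=np.load("pics/t4.npz")["d"]; p,T=pose("top")
v,u=np.mgrid[100:260:1,330:520:1]; z=d[100:260,330:520].ravel()
q=cv2.undistortPoints(np.float64(np.c_[u.ravel(),v.ravel()])[:,None],p["camera_matrix"],np.array([p["k1"],0,0,0.]))[:,0]
W=(np.c_[q,np.ones(len(q))]*z[:,None])@T[:3,:3].T+T[:3,3]
W=W[(z>0)&(W[:,1]<-.2)&(W[:,1]>-.6)&(W[:,0]>.66)]
for lo,hi in((.03,.07),(.07,.12),(.12,.3)):
    w=W[(W[:,2]>lo)&(W[:,2]<hi)]; print(lo,len(w),w.min(0).round(3) if len(w) else"",w.max(0).round(3) if len(w) else "")
E
```

```text
time: 31.98
position: [0.5419, -0.3002, 0.0066]
tool_rot: [2.336, 2.098, 0.002]
ft_force: [-0.9, -0.2, -0.8]
grip_width: 0.339
time: 32.22
position: [0.5415, -0.3, 0.0063]
tool_rot: [2.337, 2.099, 0.001]
ft_force: [-0.9, 1.5, 4.7]
grip_width: 0.273
0.03 563 [ 0.661 -0.572  0.03 ] [ 0.881 -0.2    0.07 ]
0.07 407 [ 0.66  -0.575  0.07 ] [ 0.869 -0.201  0.12 ]
0.12 3892 [ 0.705 -0.577  0.12 ] [ 0.868 -0.202  0.184]
```

```bash
python3 -m jog '[[[0.1,0,0,-0.5,0],[0.1,0,0,-1,0],[0.1,0,0,-1,0],[0.1,0,0,-1,0],[0.1,0,0,-1,-0.7],[0.1,0,0,-0.4,-1],[0.1,0,0,0,-1],[0.1,0,0,0,-1],[0.1,0,0,0,-1],[0.1,0,0,0,-1]]]' 
python3 -m jog '[[[0.1,0,0,0,-1],[0.1,0,0,0,-1],[0.1,0,0,0,-1],[0.1,0,0,0,-1],[0.1,0,0,0,-1],[0.1,0,0,0,-1],[0.1,0,0,0,-1],[0.1,0,0,0,-1],[0.1,0,0,0,-1],[0.1,0,0,0,-1]]]'
python3 -m jog '[[[0.1,0,0,0,-1],[0.1,0,0,0,-1],[0.1,0,0,0,-1],[0.1,0,0,0,-1],[0.1,0,0,0,-1],[0.1,0,0,0,0]]]'
python3 -c "
from h import *
st();delta([.5188,.1034,.2],97.6)"
```

```text
time: 33.48
position: [0.541, -0.3001, 0.2026]
tool_rot: [1.745, 2.611, 0.0]
ft_force: [0.2, 0.0, -1.0]
grip_width: 0.274
time: 34.72
position: [0.541, -0.3001, 0.2026]
tool_rot: [0.478, 3.104, -0.001]
ft_force: [-0.0, -0.3, -0.7]
grip_width: 0.274
time: 35.48
position: [0.5411, -0.3001, 0.2025]
tool_rot: [-0.199, 3.134, -0.001]
ft_force: [0.5, 0.4, -0.1]
grip_width: 0.272
t 35.48 pos [ 0.5411 -0.3001  0.2025] ty [-0.127  0.992 -0.   ] tz [ 0.001 -0.    -1.   ] F [ 0.5  0.4 -0.1] g 0.272 q [-0.    0.29  0.57  1.58 -0.16  1.32  2.29]
d(tool,units) [-0.72 10.08  0.06] turn units -0.07 q7 2.29
```

```bash
python3 -m jog '[[[0.1,0,0.6,0,-0.07],[0.1,0,1,0,0],[0.1,0,1,0,0],[0.1,0,1,0,0],[0.1,0,1,0,0],[0.1,0,1,0,0],[0.1,-0.2,1,0,0],[0.1,-0.2,1,0,0],[0.1,-0.2,1,0,0],[0.1,-0.12,1,0,0]]]' 
python3 -m jog '[[[0.1,0,0.48,0,0],[0.1,0,0,0.5,0],[0.1,0,0,1,0],[0.1,0,0,1,0],[0.1,0,0,1,0],[0.1,0,0,0.5,0],[0.1,0,0,0,0],[0.1,0,0,0,0]]]'
python3 -c "
from h import *
st();delta([.5188,.1034,.014],97.6)"
```

```text
time: 36.72
position: [0.5185, 0.0857, 0.2022]
tool_rot: [-0.207, 3.134, 0.0]
ft_force: [-0.2, 0.7, -1.4]
grip_width: 0.27
time: 37.72
position: [0.5168, 0.1031, 0.0428]
tool_rot: [-0.209, 3.133, 0.0]
ft_force: [0.5, -0.3, -0.4]
grip_width: 0.27
t 37.73 pos [0.5168 0.1031 0.0428] ty [-0.133  0.991 -0.   ] tz [ 0.002  0.    -1.   ] F [ 0.5 -0.3 -0.4] g 0.27 q [-0.48  0.23  0.25  1.96 -0.07  0.96  1.51]
d(tool,units) [-0.05 -0.    0.72] turn units 0.01 q7 1.51
```

```bash
python3 -m jog '[[[0.1,-0.05,0,0.4,0],[0.1,0,0,0.31,0],[0.1,0,0,0,0],[0.1,-0.2,0,0,0],[0.1,-0.2,0,0,0],[0.1,-0.2,0,0,0],[0.1,0,0,0,0],[0.1,0,0,0,0]]]'
python3 - <<'E'
from h import *
st(); s,im,d=look("wrist","w8"); hsv=cv2.cvtColor(im,cv2.COLOR_RGB2HSV)
g=cv2.inRange(hsv,(45,60,15),(90,255,255)); g[245:]=0; g[:,:250]=0; g[:,390:]=0
for r in rect("wrist",g,.025,s,200): print(r)
delta([.5979,.1139,.0125],97.6)
E
```

```text
time: 38.72
position: [0.5413, 0.1071, 0.013]
tool_rot: [0.211, -3.134, 0.0]
ft_force: [-0.4, 0.7, -0.9]
grip_width: 0.271
t 38.73 pos [0.5413 0.1071 0.013 ] ty [-0.134  0.991 -0.   ] tz [-0. -0. -1.] F [-0.4  0.7 -0.9] g 0.271 q [-0.46  0.32  0.25  1.92 -0.1   0.92  1.54]
(array([504.9, 102.3]), 7.6, array([22.3, 51.4]), array([318., 189.]))
d(tool,units) [-1.43 -0.02  0.01] turn units 0.02 q7 1.54
```

```bash
python3 -m jog '[[[0.1,-0.2,0,0,0],[0.1,-0.2,0,0,0],[0.1,-0.2,0,0.02,0],[0.1,0,0,0,0]]]';python3 -m jog '[[[0.1,-0.2,0,0,0],[0.1,-0.2,0,0,0],[0.1,-0.2,0,0,0],[0.1,0,0,0,0],[0.1,0,0,0,0]]]';python3 -c "
from h import *
delta([.5979,.1139,.0123],97.6)"
```

```text
time: 39.28
position: [0.5661, 0.1104, 0.0123]
tool_rot: [-0.211, 3.134, -0.0]
ft_force: [-0.7, 0.5, -1.3]
grip_width: 0.274
time: 39.9
position: [0.5889, 0.1135, 0.0122]
tool_rot: [0.211, -3.134, 0.0]
ft_force: [0.2, -0.8, -1.7]
grip_width: 0.277
d(tool,units) [-0.23 -0.02 -0.  ] turn units 0.02 q7 1.56
```

```bash
python3 -m jog '[[[0.1,-0.15,0,0,0],[0.1,-0.1,0,0.01,0],[0.1,0,0,0,0],[0.1,0,0,0,0]]]'; python3 -m jog '[[[0.1,-0.08,0,0,0],[0.1,0,0,0,0],[0.1,0,0,0,0]]]'
```

```text
time: 40.4
position: [0.5963, 0.1146, 0.0119]
tool_rot: [0.211, -3.128, 0.0]
ft_force: [-8.4, -1.3, 6.9]
grip_width: 0.269
time: 40.78
position: [0.5963, 0.1146, 0.0119]
tool_rot: [0.211, -3.121, 0.001]
ft_force: [-16.5, -2.0, 14.5]
grip_width: 0.276
```

```bash
python3 -m jog '[[[0.4,0.06,0,0,0],[0.4,0,0,0,0],[0.4,0,0,0,0],[0.4,0,0,-0.4,0],[0.4,0,0,-0.8,0],[0.4,0,0,-1,0],[0.6,0,0,-1,1],[0.6,0,0,-1,1],[0.6,0,0,-0.6,1],[0.6,0,0,0,1]]]' 
python3 -m jog '[[[0.6,0,0,0,1],[0.6,0,0,0,1],[0.6,0,0,0,1],[0.6,0,0,0,1],[0.6,0,0,0,1],[0.6,0,0,0,1],[0.6,0,0,0,1],[0.6,0,0,0,1],[0.6,0,0,0,1],[0.6,0,0,0,1]]]'
python3 -m jog '[[[0.6,0,0,0,1],[0.6,0,0,0,1],[0.6,0,0,0,1],[0.6,0,0,0,0.7],[0.6,0,0,0,0]]]'
python3 - <<'E'
from h import *
st();delta([.6533,-.2965,.2],9.0)
d=np.load("pics/top0d.npy"); p,T=pose("top")
v,u=np.mgrid[105:190,385:495]; z=d[105:190,385:495].ravel()
q=cv2.undistortPoints(np.float64(np.c_[u.ravel(),v.ravel()])[:,None],p["camera_matrix"],np.array([p["k1"],0,0,0.]))[:,0]
W=(np.c_[q,np.ones(len(q))]*z[:,None])@T[:3,:3].T+T[:3,3]
W=W[(z>0)&(W[:,2]>.045)&(W[:,0]<.95)]; print(np.percentile(W,[1,50,99],axis=0).round(3))
w=W[W[:,0]<.78]; print("x<.78",np.percentile(w,[1,50,99],axis=0).round(3)); print("leftmost",W[np.argmax(W[:,1])])
E
```

```text
time: 42.02
position: [0.6017, 0.1152, 0.2084]
tool_rot: [0.34, 3.117, 0.004]
ft_force: [0.5, -0.3, -0.2]
grip_width: 0.593
time: 43.28
position: [0.6001, 0.115, 0.2053]
tool_rot: [1.628, 2.685, 0.002]
ft_force: [-0.4, -0.3, -0.0]
grip_width: 0.601
time: 43.9
position: [0.6001, 0.115, 0.2051]
tool_rot: [2.035, 2.393, 0.002]
ft_force: [-0.8, 0.6, -0.1]
grip_width: 0.603
t 43.9 pos [0.6001 0.115  0.2051] ty [0.987 0.161 0.001] tz [ 0.001  0.001 -1.   ] F [-0.8  0.6 -0.1] g 0.603 q [-0.62  0.26  0.46  1.6  -0.12  1.31  0.02]
d(tool,units) [-10.37  -0.34   0.12] turn units 0.05 q7 0.02
[[ 0.662 -0.572  0.057]
 [ 0.757 -0.457  0.171]
 [ 0.862 -0.33   0.18 ]]
x<.78 [[ 0.662 -0.572  0.056]
 [ 0.72  -0.465  0.164]
 [ 0.779 -0.33   0.179]]
leftmost [ 0.82952286 -0.25606156  0.14284024]
```

```bash
python3 -m jog '[[[0.6,-0.6,0,0,0],[0.6,-1,0,0,0],[0.6,-1,0,0,0],[0.6,-1,-0.1,0,0],[0.6,-1,-0.1,0,0],[0.6,-1,-0.1,0,0],[0.6,-1,0,0,0],[0.6,-1,0,0,0],[0.6,-1,0,0,0],[0.6,-1,0,0,0]]]' 
python3 -m jog '[[[0.6,-0.6,0,0,0],[0.6,0,0,0,0],[0.6,0,0,0,0],[0.6,0,0,0,0]]]'
python3 - <<'E'
from h import *
st(); s,im,d=look("wrist","w9"); hsv=cv2.cvtColor(im,cv2.COLOR_RGB2HSV)
g=cv2.inRange(hsv,(40,60,15),(90,255,255))
for r in rect("wrist",g,.012,s,200): print(r)
delta([.6525,-.2916,.2],9)
s2,im,d=look("top","t5"); hsv=cv2.cvtColor(im,cv2.COLOR_RGB2HSV)
for r in rect("top",cv2.inRange(hsv,(45,80,20),(85,255,160)),.018): print("top",r)
E
```

```text
time: 45.15
position: [0.6498, -0.2671, 0.2047]
tool_rot: [2.033, 2.394, 0.001]
ft_force: [-0.1, 0.5, 0.7]
grip_width: 0.601
time: 45.65
position: [0.6539, -0.2875, 0.2042]
tool_rot: [-2.032, -2.395, -0.002]
ft_force: [-0.9, 0.7, -0.0]
grip_width: 0.598
t 45.65 pos [ 0.6539 -0.2875  0.2042] ty [0.987 0.163 0.001] tz [ 0.001  0.001 -1.   ] F [-0.9  0.7 -0. ] g 0.598 q [-0.03  0.52  0.61  1.31 -0.29  1.4   0.73]
(array([ 659.6, -435.6]), 9.4, array([34.8, 37. ]), array([300., 311.]))
(array([ 681.3, -430.7]), -80.6, array([35.5, 37.5]), array([321., 308.]))
(array([ 636.4, -438. ]), -83.0, array([32.8, 38.7]), array([279., 308.]))
(array([ 655.7, -309.3]), -81.2, array([ 22.5, 100.2]), array([314., 206.]))
d(tool,units) [-0.09 -0.05  0.1 ] turn units 0.07 q7 0.73
top (array([587.9,  61. ]), 6.7, array([22. , 97.8]), array([274., 198.]))
top (array([583. , 111.2]), 7.2, array([21.9, 98.2]), array([258., 198.]))
top (array([ 660.3, -428.5]), -11.7, array([71.8, 78.1]), array([430., 190.]))
```

View pics/w9.png

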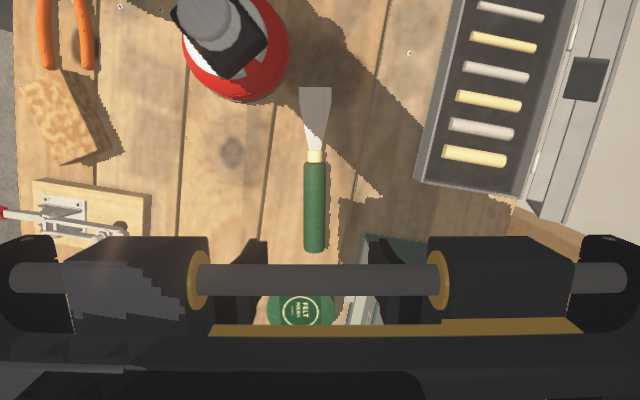

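```bash
python3 -m jog '[[[0.6,-0.1,-0.02,0.6,0.1],[0.6,0,0,0.9,0],[0.6,0,0,1,0],[0.6,0,0,0.8,0],[0.6,0,0,0,0]]]' 40; python3 -m jog '[[[0.6,0,0,0.6,0],[0.6,0,0,0.6,0],[0.6,0,0,0.35,0],[0.6,0,0,0.1,0],[0.1,0,0,0,0],[0.1,0,0,0,0],[0.1,0,0,0,0],[0.1,0,0,0,0],[0.1,0,0,0,0],[0.1,0,0,0,0]]]'; python3 -c "
from h import *
st()"
```

```text
time: 46.38
position: [0.6514, -0.2917, 0.069]
tool_rot: [-2.041, -2.381, 0.002]
ft_force: [0.4, -0.7, 0.9]
grip_width: 0.599
time: 47.62
position: [0.6533, -0.2939, 0.0066]
tool_rot: [2.046, 2.383, 0.0]
ft_force: [-1.1, -0.1, 3.6]
grip_width: 0.271
t 47.62 pos [ 0.6533 -0.2939  0.0066] ty [0.988 0.151 0.001] tz [ 0.001 -0.    -1.   ] F [-1.1 -0.1  3.6] g 0.271 q [ 0.    0.68  0.55  1.49 -0.38  1.08  0.79]
```

```bash
python3 -m jog '[[[0.1,0,0,-0.5,0],[0.1,0,0,-1,0],[0.1,0,0,-1,0],[0.1,0,0,-1,0],[0.1,0,0,-1,0],[0.1,0,0,-1,0],[0.1,0,0,0,1],[0.1,0,0,0,1],[0.1,0,0,0,1],[0.1,0,0,0,1]]]' 
python3 -m jog '[[[0.1,0,0,0,1],[0.1,0,0,0,1],[0.1,0,0,0,1],[0.1,0,0,0,1],[0.1,0,0,0,1],[0.1,0,0,0,1],[0.1,0,0,0,1],[0.1,0,0,0,1],[0.1,0,0,0,1],[0.1,0,0,0,1]]]'
python3 -m jog '[[[0.1,0,0,0,1],[0.1,0,0,0,1],[0.1,0,0,0,1],[0.1,0,0,0,1],[0.1,0,0,0,0.2],[0.1,0,0,0,0]]]'
python3 -c "
from h import *
st();delta([.513,.153,.2],-82.4)"
```

```text
time: 48.88
position: [0.6531, -0.2937, 0.227]
tool_rot: [2.432, 1.988, 0.001]
ft_force: [-0.3, -0.8, -0.5]
grip_width: 0.271
time: 50.12
position: [0.6532, -0.2936, 0.227]
tool_rot: [3.044, 0.775, 0.002]
ft_force: [-0.4, 0.5, -0.8]
grip_width: 0.27
time: 50.88
position: [0.6532, -0.2936, 0.2264]
tool_rot: [-3.134, -0.213, -0.001]
ft_force: [0.1, -0.2, -0.8]
grip_width: 0.272
t 50.88 pos [ 0.6532 -0.2936  0.2264] ty [ 0.135 -0.991  0.   ] tz [ 0.  0. -1.] F [ 0.1 -0.2 -0.8] g 0.272 q [-0.19  0.6   0.92  1.28 -0.47  1.48 -0.75]
d(tool,units) [ -1.96 -11.54   0.66] turn units 0.04 q7 -0.75
```

```bash
python3 -m jog '[[[0.1,-0.5,-0.5,0,0.04],[0.1,-0.5,-1,0,0],[0.1,-0.5,-1,0,0],[0.1,-0.3,-1,0,0],[0.1,-0.15,-1,0,0],[0.1,0,-1,0,0],[0.1,0,-1,0,0],[0.1,0,-1,0,0],[0.1,0,-1,0,0],[0.1,0,-1,0,0]]]' 
python3 -m jog '[[[0.1,0,-1,0,0],[0.1,0,-1,0,0],[0.1,0,0,0,0],[0.1,0,0,0.6,0],[0.1,0,0,1,0],[0.1,0,0,1,0],[0.1,0,0,1,0],[0.1,0,0,0.9,0],[0.1,0,0,0,0],[0.1,0,0,0,0]]]'
python3 -c "
from h import *
st();delta([.5142,.1532,.0135],-82.4)"
```

```text
time: 52.12
position: [0.5258, 0.0738, 0.2265]
tool_rot: [-3.134, -0.207, -0.001]
ft_force: [-0.3, -0.5, -0.1]
grip_width: 0.271
time: 53.38
position: [0.5168, 0.1516, 0.0475]
tool_rot: [-3.134, -0.205, -0.003]
ft_force: [0.5, -0.2, 0.7]
grip_width: 0.273
t 53.38 pos [0.5168 0.1516 0.0475] ty [ 0.13  -0.991 -0.   ] tz [ 0.002  0.001 -1.   ] F [ 0.5 -0.2  0.7] g 0.273 q [-1.05  0.32  0.82  1.95 -0.27  0.99 -1.54]
d(tool,units) [-0.06 -0.05  0.85] turn units -0.02 q7 -1.54
```

```bash
python3 -m jog '[[[0.1,-0.06,-0.05,0.45,-0.02],[0.1,0,0,0.39,0],[0.1,0,0,0,0],[0.1,0.2,0,0,0],[0.1,0.2,0,0,0],[0.1,0,0,0,0]]]'
python3 - <<'E'
from h import *
st(); s,im,d=look("wrist","w10"); hsv=cv2.cvtColor(im,cv2.COLOR_RGB2HSV)
w=cv2.inRange(hsv,(0,0,90),(180,45,255)); w[245:]=0; w[:,:260]=0; w[:,380:]=0
for r in rect("wrist",w,.019,s,150): print(r)
O=np.array([.6415,.1451]);ex=np.array([.9912,.1323]);p=s['position'][:2]-O;print(p@ex,p@np.array([-.1323,.9912]))
E
```

```text
time: 54.12
position: [0.5292, 0.1556, 0.0122]
tool_rot: [3.134, 0.208, -0.0]
ft_force: [-0.7, -0.0, -1.6]
grip_width: 0.272
t 54.12 pos [0.5292 0.1556 0.0122] ty [ 0.132 -0.991  0.001] tz [-0.    -0.001 -1.   ] F [-0.7 -0.  -1.6] g 0.272 q [-1.    0.4   0.78  1.94 -0.35  0.94 -1.49]
(array([608.8, 166.7]), 7.6, array([33.2, 62. ]), array([319.,  87.]))
-0.10992650544782386 0.02531483141561154
```

```bash
python3 -m jog '[[[0.1,0.15,0,-0.03,0],[0.1,0.2,0,0,0],[0.1,0.2,0,0,0],[0.1,0,0,0,0]]]';python3 -m jog '[[[0.1,0.2,0,0,0],[0.1,0.2,0,0,0],[0.1,0.2,0,0,0],[0.1,0.1,0,0,0],[0.1,0,0,0,0],[0.1,0,0,0,0]]]';python3 -c "
from h import *
delta([.5922,.1635,.0126],-82.4)"
```

```text
time: 54.68
position: [0.5515, 0.1588, 0.0134]
tool_rot: [3.134, 0.209, 0.001]
ft_force: [-0.7, 0.3, -5.2]
grip_width: 0.275
time: 55.42
position: [0.5793, 0.1625, 0.0139]
tool_rot: [-3.134, -0.208, -0.003]
ft_force: [0.5, -0.1, -4.7]
grip_width: 0.272
d(tool,units) [0.32 0.02 0.03] turn units 0.0 q7 -1.45
```

```bash
python3 -m jog '[[[0.1,0.15,0,0.04,0],[0.1,0.15,0,0,0],[0.1,0.05,0,0,0],[0.1,0,0,0,0],[0.1,0,0,0,0]]]'; python3 -m jog '[[[0.1,0.08,0,0,0],[0.1,0,0,0,0],[0.1,0,0,0,0]]]'
```

```text
time: 56.05
position: [0.59, 0.1642, 0.0127]
tool_rot: [-3.134, -0.209, 0.009]
ft_force: [-11.9, -1.8, 10.5]
grip_width: 0.273
time: 56.42
position: [0.5902, 0.1642, 0.0124]
tool_rot: [-3.134, -0.209, 0.02]
ft_force: [-18.9, -2.9, 16.0]
grip_width: 0.272
```

```bash
python3 -m jog '[[[0.4,-0.08,0,0,0],[0.4,0,0,0,0],[0.4,0,0,0,0],[0.4,0,0,-0.4,0],[0.4,0,0,-0.8,0],[0.4,0,0,-1,0],[0.6,0,0,-1,0],[0.6,0,0,-1,0],[0.6,0,0,-0.8,0],[0.6,0,0,0,0]]]'
python3 -m jog '[[[0.6,-0.8,0.8,0,0],[0.6,-0.8,0.8,0,0],[0.6,-0.5,0,0,0],[0.6,0,0,0,0],[0.6,0,0,0,0]]]'
python3 - <<'E'
from h import *
st(); s,im,d=look("wrist","w11"); hsv=cv2.cvtColor(im,cv2.COLOR_RGB2HSV)
g=cv2.inRange(hsv,(40,60,15),(90,255,255))
O=np.array([.6415,.1451]);ex=np.array([.9912,.1323]);ey=np.array([-.1323,.9912])
for r in rect("wrist",g,.018,s,200): p=r[0]/1e3-O; print(r,"guard x,y",(p@ex).round(4),(p@ey).round(4))
E
```

```text
time: 57.68
position: [0.5945, 0.1642, 0.2161]
tool_rot: [-3.132, -0.207, -0.011]
ft_force: [0.4, -0.6, 0.1]
grip_width: 0.595
time: 58.3
position: [0.5179, 0.0905, 0.212]
tool_rot: [-3.134, -0.21, -0.001]
ft_force: [0.0, 0.2, -0.6]
grip_width: 0.6
t 58.3 pos [0.5179 0.0905 0.212 ] ty [ 0.133 -0.991 -0.   ] tz [ 0.001  0.    -1.   ] F [ 0.   0.2 -0.6] g 0.6 q [-1.07  0.06  0.89  1.8  -0.05  1.3  -1.6 ]
(array([570.7,  59.9]), 7.6, array([21.8, 61. ]), array([354., 143.])) guard x,y -0.0814 -0.0751
(array([580. , 115.9]), 6.8, array([15.5, 27.2]), array([300., 128.])) guard x,y -0.0648 -0.0208
(array([566.4, 376. ]), -49.1, array([11.8, 43.7]), array([ 56., 111.])) guard x,y -0.0439 0.2388
(array([576.4, 163.7]), 7.8, array([ 20.4, 100. ]), array([255., 124.])) guard x,y -0.0621 0.027
```

View pics/w11.png

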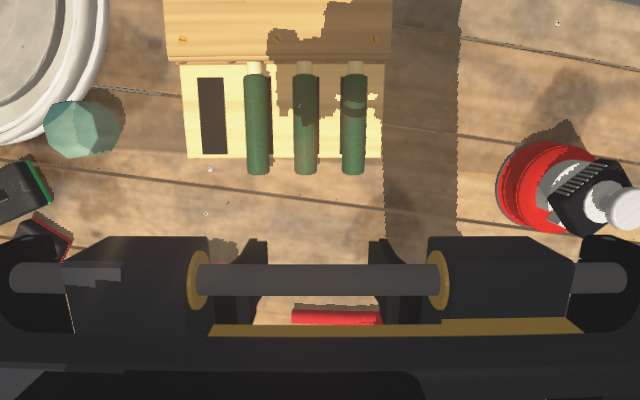

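Run:
```python
from h import *
f=np.load("pics/w11.npz"); s=dict(position=f["pos"],tool_rot=f["rot"]); dep=f["d"]
def z(n,dep,uv,s=None):
    p,T=pose(n,s); u,v=uv
    q=cv2.undistortPoints(np.float64([[[u,v]]]),p["camera_matrix"],np.array([p["k1"],0,0,0.]))[0,0]
    k=np.median(dep[v-1:v+2,u-1:u+2]); return ((T[:3,:3]@np.array([*q,1])*k+T[:3,3])*1e3).round(1)
for u in (257,305,354): print(u,z("wrist",dep,(u,85),s),z("wrist",dep,(u,165),s))
print("plunger",z("wrist",dep,(625,207),s))
s2,im,d=look("top","t6"); print("plunger top cam",z("top",d,tuple(np.int32(proj("top",[.5555,-.16,.125])[0].round()))))
cv2.imwrite("pics/c7.png",np.hstack([cv2.resize(im[95:285,190:500,::-1],(780,478),interpolation=cv2.INTER_CUBIC)]))
```

```text
257 [615.9 163.8  28.6] [537.8 156.4  28.5]
305 [622.  117.2  28.9] [544.5 107.3  29.4]
354 [628.5  69.8  29.1] [551.3  57.4  29.3]
plunger [ 558.4 -151.9  124.2]
plunger top cam [ 554.5 -160.2  129. ]
```

View pics/c7.png

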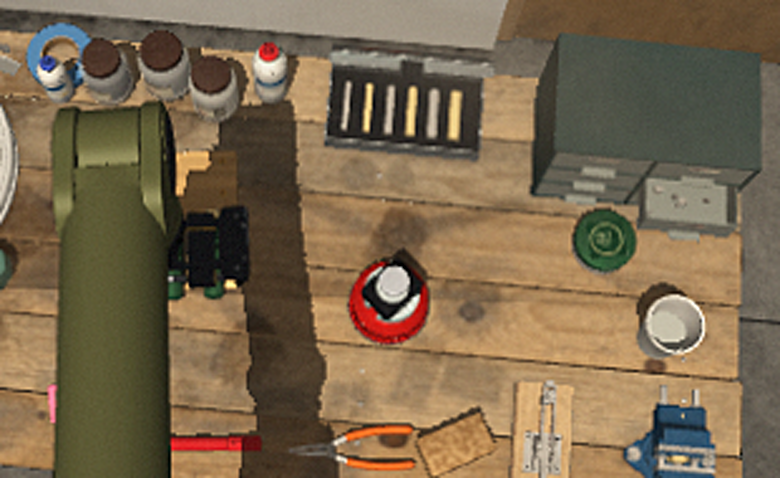

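The head sits level on the can at crop pixel (390, 285) with its plunger up. The tin at (605, 240) and the cup at (673, 325) haven't moved, and no scraper is left on the bench. The three handles lie flat in the guard, so I'm handing in.

```bash
python3 -c "
from bench import job
print(job.close_job())"
```

```text
the job is handed in; nothing more can be done
None
```

The job was handed in at about 58 s of the 210 s allowed, with everything let go and the arm clear. I only found three scrapers on the bench, so I took the fourth to be absent.

**Pump head:** I set it on the red can with its lugs lined up to the notches, so it dropped straight in without any further turning. The collar came down at the expected height. I pressed the plunger to its stop (29.5 N, no further travel) and it sprang back. The last checks put its top at 124 mm by the wrist camera and 129 mm by the top camera, against a nominal 125 mm. They differ by 5 mm, but both show it up.

**Scrapers:** All three are in the guard, in slots 2, 3 and 4. I pushed each in until it stopped hard, at 11 to 19 N. Handle tops measure 28.5 to 29.4 mm at both ends, against a nominal 30 mm, so they lie flat on the board. From the assumed grip point I estimated the slot 2 blade about 62 mm deep rather than 64 mm. Its handle position in the last picture fits fully in, and all three necks look alike there.

**Left alone:** I didn't touch the glass block, cup, tin or pink look-alike. The tin and cup stood in place in the last picture, and the glass block was in place in the wrist view just before it.

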